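Set out the arch blocks in a tight row in the tilting bin

TASK

Press the front lip down so that the pine bin tips fully forward and stays there, and only then fill it: slip the hollow wooden cylinder all the way down over the short dowel on the bin's floor and stand the two arches on their legs, one on either side of it, so that the three make one straight row with the arches gently pushed up against the cylinder and no gaps. Do not ram the blocks together, and leave the other toys where they are.

Things in the scene. Friction and masses are not known exactly. Their poses are not given: they have to be found in the camera images.
- bin (a joint): Tilt of the shallow pine bin about its level pivot pin, rad: 0 = upright (as at the start), 0.50 = tipped fully forward (lip down) against its stop. A stiff hinge: it stays where it is left; pressing the lip takes about 3 to 5 N until the stop.
- bin_floor (a point): Centre of the bin's inner floor, at the dowel's foot; turns with the bin. x runs along the floor from front lip to back, y along the row, from right to left as one faces the lip, z square out of the floor (tipped, it leans 0.50 rad forward, to -x). Inside 70 mm (x) by 300 mm (y); walls 8 mm thick, 28 mm above the floor. The pivot pin runs along y, 20 mm further back and 10 mm below this point.
- dowel_top (a point): Centre of the top of the fixed upright dowel on the bin's floor, 33 mm above bin_floor along its z; the dowel is 28 mm in diameter, its top 7 mm tapering to 18 mm. Same axes as bin_floor.
- stand: Fixed plywood stand, its open front (-x, lip side) facing the robot's left; origin on the table below the middle of the pin (pin 115 mm up), y along the pin. End cheeks 18 mm thick, inner faces at y = +-166, x = -30 to 115 mm, 245 mm high. Top board 245 to 263 mm up, from x = 28 mm back: an upright gripper cannot get into the bin, one tilted like the tipped bin passes in front of it.
- bin_lip (a point): Top of the middle of the bin's rounded front lip, a round bar 20 mm in diameter along the whole front of the bin; this point is 49 mm in front of (-x) and 30 mm above bin_floor in the bin's frame, and on tipping it goes down about 38 mm, almost straight.
- arch_a: Blue arch (bridge) block standing on its two legs, 100 mm long (its y axis), 58 mm thick (x), 65 mm high (z); half-round opening of 30 mm radius below, so the top 35 mm is solid throughout. 0.19 kg. Origin at the centre of its underside.
- arch_b: A second arch, the same as arch_a in all respects.
- sleeve: Hollow wooden cylinder standing upright, open at both ends: 60 mm outer diameter, 32 mm bore, 65 mm high, 0.10 kg. Origin at the centre of its underside, z along its bore.
- cube: Bystander: red cube of 60 mm. Origin at the centre of its underside.
- rod: Bystander: solid wooden cylinder, 60 mm in diameter, 65 mm high (no bore). Origin at the centre of its underside.
- prism: Bystander: green triangle prism, 80 mm long (x), 70 mm wide, 60 mm high. Origin at the centre of its underside.
- plank: Bystander: flat blue plank 40 (x) by 150 (y) by 20 mm. Origin at the centre of its underside.
- cone: Bystander: yellow cone, 60 mm in diameter, 70 mm high. Origin at the centre of its underside.
Mind the look-alikes: they are no part of the job. What is shaped like the arch_a but pink is not meant. What is shaped like the arch_b but red is not meant.

How it is judged:
On the way:
1. the bin is tipped fully forward (tilt over 0.45 rad) (value of joint bin above 0.45 rad), for 0.2 s.
At the end, for the whole second after the job is handed in: Bin tipped over 0.45 rad; cylinder over the dowel, an arch on its legs either side; all three flat on the floor (5 mm, 5 degrees), arches along the row (5 degrees), all within 10 mm of its middle line; arch origins under 164.5 mm apart (gaps under 4.5 mm in all); at rest, released (value of joint bin above 0.45 rad and distance between arch_a and arch_b below 0.1645 m and z of arch_a in the frame of bin_floor between -0.005 and 0.005 m and angle between the z axis of each of arch_a, arch_b, sleeve and the z axis of bin_floor, either way round below 0.09 rad and x of arch_a in the frame of bin_floor between -0.01 and 0.01 m and linear speed of each of arch_a, arch_b, sleeve below 0.02 m/s and z of arch_b in the frame of bin_floor between -0.005 and 0.005 m and x of arch_b in the frame of bin_floor between -0.01 and 0.01 m and z of sleeve in the frame of bin_floor between -0.005 and 0.005 m and x of sleeve in the frame of bin_floor between -0.01 and 0.01 m and angle between the y axis of each of arch_a, arch_b and the y axis of bin_floor, either way round below 0.09 rad and y of sleeve in the frame of bin_floor between -0.006 and 0.006 m); the robot touches nothing.
It fails at once if a block touches the bin before it is tipped (value of joint bin below 0.4 rad and contact force between any of arch_a, arch_b, sleeve and bin above 0.5 N).
It fails at once if an arch is rammed against the cylinder (over 30 N) (contact force between any of arch_a, arch_b and sleeve above 30 N).
It fails at once if a bystander is moved more than 30 mm or knocked over (distance of any of cube, rod, prism, plank, cone from where it was at the start of the episode above 0.03 m or angle between any of cube, rod, cone's own z axis and vertical above 0.3 rad).
It also fails if it takes over 72 s, if anything falls off the work surface, if the arm or the gripper's body presses on something with over 40 N, if the wrist force passes 120 N, or if a joint passes its speed limit or range.

ROBOT

A 7-joint arm with a two-finger parallel gripper is mounted at the origin on the work surface. World frame = base frame: x ahead of the robot, y to its left, z up, the work surface at z = 0. Lengths are in m, angles in rad, forces in N, time in s.
With the tool pointing down it reaches from about 0.4 to 0.85 m from the base axis. Payload 4.5 kg.
Tool frame: the origin (TCP) lies between the finger pads; the fingertips stand 11 mm ahead of it and the grasp point (between the pads) lies 8 mm behind it (r.nose_length is the distance from the TCP to the fingertips, in m); z points along the fingers, y is the line along which they close (so a half turn about z gives the same grasp; the last joint's range is limited). The gripper opens to 88 mm and grips with 3 to 60 N. Pads are 18 mm wide; open, the fingers measure 123 mm over their backs; the gripper's body (75 mm by 187 mm) begins 45 mm behind the grasp point.
Start: joints at [1.21, 0.689, -0.195, 1.565, 0.157, 0.902, -0.215], TCP at [0.24, -0.577, 0.25] pointing down, gripper open.
Joint ranges: [-3.01, 3.01], [-0.46, 2.08], [-1.47, 1.51], [0.13, 2.56], [-1, 4.14], [0.04, 2.09], [-2.66, 2.66]. Speed limits (rad/s): [2.57, 2.57, 3.14, 3.14, 3.14, 3.14, 3.14].

INTERFACE

Orientations are given as a unit quaternion [x, y, z, w].
In Python, from plant import get_state, snapshot, camera_model, r gives the robot as it stands.
- The arm moves only by the shell command python3 -m inch 'ROWS' [FORCE]. ROWS is text: rows parted by semicolons, each of 7 numbers parted by spaces: the opening, from -1 (shut) to 1 (fully open), then the shift along the tool's x, y, z in m, then the turn, a rotation vector about the tool's x, y, z in rad. A call has 1 to 20 rows; each row shifts and turns the commanded pose from where the row before left it, along the tool's axes as they then stand; what a row does not reach is not made up. A row lasts 1/12 s, in which the tool goes at most 41.7 mm and 7.16 degrees, less where a joint would pass 70% of its speed; a pose out of reach is approached as far as the arm can. A call is refused whole if a number of a shift passes 0.0417 or a number of a turn 0.125, either way. A call with a gripper value outside its range is refused whole. The fingers move at their own pace and stop on an object; FORCE is the grip in N (left out, the last holds). Time passes only in rows, so rows that do not move let the fingers close. It gives the time, the measured TCP pose, the force, the opening and the grip force at its end, in the units of the state.
- get_state(): the state, without advancing time (a new reading comes with each control period).
- snapshot(name): name is "scene" or "side" or "wrist"; returns (picture, depth): 480x640x3 uint8, red, green, blue; 480x640 float32, m along the optical axis (not along the pixel's ray), 0 where there is no reading.
- camera_model(name): a dict with "intrinsics" (3x3 intrinsics, pixels), "view" (4x4, takes a point from world to camera coordinates). Camera axes: x right, y down, z forward; pixel columns grow to the right and rows downward; lengths in m; the calibration is good to about 2 mm. A picture is of the moment at which its call begins: read the wrist's pose just before it. camera_model takes no time and is no camera call; for the wrist camera it gives the pose at the moment of the call.
- r.finish_job(): hands the job in; it is judged then, once.
The state is a dict: "clock": time; "q": joint angles; "qd": joint speeds; "joint_torque": joint torques, N m; "tool_pos": TCP position; "eef_rot": TCP orientation; "contact_force": force on the tool from outside, world axes, zero at the start; "moment": the same for the moment, N m; "opening": opening from 0.0 (shut) to 1.0 (fully open); "finger_force": force on a finger pad.
Only numpy, scipy, OpenCV 4.12 (cv2) and the standard library are available. Lean on these libraries where they do the work, as an engineer would, in place of code of your own. Each camera call takes 0.05 s, during which the arm holds its last target. There are 200 camera calls.

## Working session

There is one attempt and no reset: what is moved stays moved. The work goes in short steps, Python scripts to look and compute and a shell command to move; the robot and the scene stay as the last step left them, time stands still between calls to the robot, and variables do not carry over. Pictures are saved under pics/ and viewed, at most 10 in all, crops included, and the job is handed in when it is done.

```bash
ls; mkdir -p pics; cat > h.py <<'E'
import numpy as np, cv2
from scipy.spatial.transform import Rotation as R
from plant import get_state, snapshot, camera_model, r
np.set_printoptions(precision=4, suppress=True)
def cam(n):
    m=camera_model(n); return np.array(m["intrinsics"]),np.array(m["view"])
def cloud(n,d,m=None):
    K,V=m or cam(n)
    v,u=np.mgrid[:480,:640]; p=np.stack([(u-K[0,2])/K[0,0]*d,(v-K[1,2])/K[1,1]*d,d],-1)
    return (p-V[:3,3])@V[:3,:3]
def st():
    s=get_state(); return np.array(s["tool_pos"]),R.from_quat(s["eef_rot"]),s
E
python3 - <<'E'
from h import *
for n in ("scene","side"):
    p,d=snapshot(n); np.savez(n+"0.npz",p=p,d=d); cv2.imwrite(f"pics/{n}0.png",p[...,::-1])
    K,V=cam(n); print(n,K[0,0],-V[:3,:3].T@V[:3,3],V[2,:3])
p,q,s=st(); print(p,q.as_matrix(),s["clock"],s["q"],s["opening"],r.nose_length)
E
```

```text
pics
scene 603.0797424090713 [ 1.4204 -0.4599  1.0226] [-0.657   0.4094 -0.6331]
side 512.4490405011791 [ 0.3153 -0.5071  0.8704] [ 0.1923  0.6262 -0.7556]
[ 0.2401 -0.5764  0.249 ] [[ 0.923   0.3847 -0.0008]
 [ 0.3847 -0.923   0.0015]
 [-0.0001 -0.0017 -1.    ]] 0.1 [ 1.2098  0.69   -0.1945  1.5662  0.1573  0.9025 -0.2151] 0.9978512634911558 0.011
```

View pics/scene0.png

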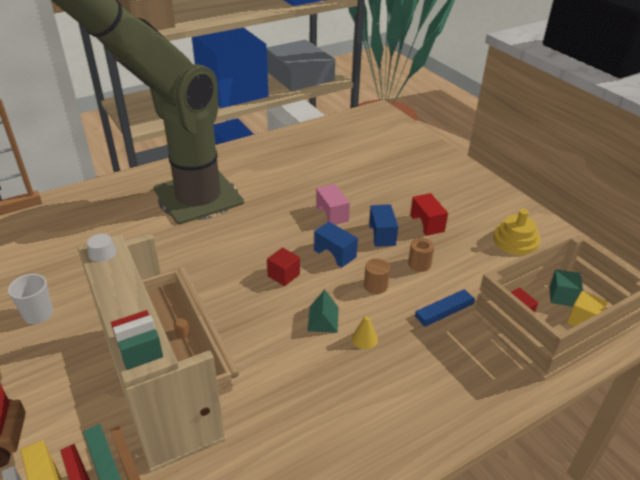

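View pics/side0.png

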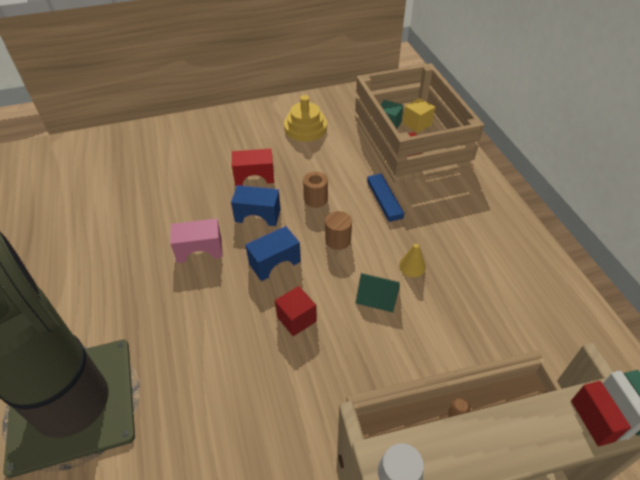

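Candidates in the scene view are two blue arches at (336,243) and (383,225); the pink (332,203) and red (429,214) arches are decoys. The sleeve, with its bore visible, is at (421,254), and the solid rod is at (377,276). Next I measure positions from depth and colour.

```bash
cat > seg.py <<'E'
from h import *
def rect(P):
    (c,s,a)=cv2.minAreaRect((P[:,:2]*1000).astype(np.float32)); return np.array(c)/1000,np.array(s),a
E
python3 - <<'E'
from seg import *
for n in ("scene","side"):
    f=np.load(n+"0.npz"); p,d=f["p"],f["d"]; C=cloud(n,d); hsv=cv2.cvtColor(p,cv2.COLOR_RGB2HSV)
    tab=(d>0)&(abs(C[...,2])<.02); print(n,"table z",np.median(C[tab][:,2]),C[tab][:,2].std())
    ok=(d>0)&(C[...,2]>.012)&(C[...,2]<.3)&(C[...,0]>.15)&(C[...,0]<1.05)&(C[...,1]<.6)&(C[...,1]>-.8)
    k,l,s,_=cv2.connectedComponentsWithStats(ok.astype(np.uint8))
    for i in range(1,k):
        if s[i,4]<80: continue
        m=l==i; P=C[m]; zt=np.percentile(P[:,2],97); T=P[P[:,2]>zt-.006]
        print(s[i],"hsv",np.median(hsv[m],0),"ztop %.3f"%zt,"top rect",*rect(T),"all",*rect(P))
E
```

```text
scene table z 0.0014240393357272721 0.003979110357760909
[ 313  184   45   80 2136] hsv [109. 134. 116.] ztop 0.070 top rect [0.3463 0.2452] [105.5975 285.5087] 64.32837677001953 all [0.3451 0.2449] [110.1504 291.7489] 64.60121154785156
[ 410  193   38   41 1029] hsv [  1. 199. 120.] ztop 0.070 top rect [0.4423 0.4981] [ 63.1434 107.7002] 79.5962905883789 all [0.4406 0.4991] [ 65.0455 111.0483] 78.40132904052734
[369 204  29  41 957] hsv [108. 165. 103.] ztop 0.070 top rect [0.4188 0.3613] [ 59.2666 108.8862] 65.22314453125 all [0.4175 0.3618] [ 59.3654 113.579 ] 64.96027374267578
[   77   233   162   237 20158] hsv [ 18.  89. 138.] ztop 0.287 top rect [ 0.5942 -0.3606] [ 59.8121 332.2184] 87.67758178710938 all [ 0.5974 -0.3012] [193.9828 377.2829] 86.74818420410156
[408 238  26  32 667] hsv [ 14. 140. 107.] ztop 0.069 top rect [0.5675 0.3726] [57.9002 61.2556] 64.63191986083984 all [0.5683 0.3713] [59.6375 63.2769] 65.9161605834961
[  474   241   162   135 10232] hsv [ 16. 106. 126.] ztop 0.133 top rect [0.8807 0.482 ] [225.1653 235.3496] 0.04989779368042946 all [0.8809 0.4821] [225
[... 3636 characters left out ...]
  25  31 496] hsv [ 21. 166. 136.] ztop 0.071 top rect [0.7034 0.1062] [15.5089 14.4031] 66.89334869384766 all [0.6985 0.0995] [35.1411 52.1427] 57.60567855834961
[ 356  272   44   36 1065] hsv [75. 98. 66.] ztop 0.060 top rect [0.6037 0.058 ] [10.2295 79.3459] 53.856292724609375 all [0.6019 0.0556] [52.4225 80.4027] 56.0254020690918
[ 274  286   43   48 1338] hsv [  1. 186. 134.] ztop 0.064 top rect [0.4282 0.0511] [60.4937 61.2702] 18.996013641357422 all [0.4279 0.051 ] [60.5769 62.0507] 20.52887725830078
[  336   342   304   138 29986] hsv [ 18.  86. 153.] ztop 0.294 top rect [ 0.5786 -0.3584] [ 60.0807 298.6065] 86.91857147216797 all [ 0.5928 -0.3017] [194.5955 371.6397] 86.8435287475586
```

```bash
python3 - <<'E'
from seg import *
p=np.load("scene0.npz")["p"]; cv2.imwrite("pics/crop.png",cv2.resize(p[170:310,300:460],None,fx=4,fy=4,interpolation=cv2.INTER_CUBIC)[...,::-1])
for n in ("scene","side"):
    f=np.load(n+"0.npz"); C=cloud(n,f["d"]); Z=C[...,2]; ok=(f["d"]>0)
    reg=ok&(C[...,0]>.38)&(C[...,0]<.82)&(C[...,1]>-.46)&(C[...,1]<-.15)
    B=C[reg&(Z>.257)&(Z<.27)]; print(n,"board z",np.median(B[:,2]),*rect(B))
    # lip: highest y points, z .14-.165
    L=C[reg&(Z>.15)&(Z<.166)&(C[...,1]>-.235)]; print("lip",len(L),*rect(L), np.percentile(L[:,2],[5,50,95]))
    k=[];
    for x in np.arange(.46,.74,.02):
        s=C[reg&(abs(C[...,0]-x)<.01)&(Z>.135)&(Z<.166)]; 
        if len(s)>5: k.append((x,np.percentile(s[:,1],98)))
    k=np.array(k); a=np.polyfit(k[:,0],k[:,1],1); print("lip front line",a,"y at .596",np.polyval(a,.596),np.abs(np.polyval(a,k[:,0])-k[:,1]).max())
    D=C[reg&(abs(C[...,0]-.595)<.05)&(abs(C[...,1]+.265)<.03)&(Z>.135)&(Z<.17)]; print("dowel",len(D),D.mean(0) if len(D) else 0, np.percentile(D,[3,97],axis=0) if len(D) else 0)
E
```

```text
scene board z 0.26407554595074856 [ 0.5927 -0.3544] [ 87.1507 372.1475] 86.75237274169922
lip 1361 [ 0.6003 -0.2163] [ 37.1972 319.0797] 89.99739074707031 [0.151  0.154  0.1573]
lip front line [-0.0563 -0.1723] y at .596 -0.2058148924780713 0.0010903231675542802
dowel 211 [ 0.604  -0.2646  0.1512] [[ 0.5897 -0.2761  0.1367]
 [ 0.613  -0.2514  0.1615]]
side board z 0.26421132075475073 [ 0.5779 -0.3538] [ 87.9068 340.0652] 86.51438903808594
lip 2822 [ 0.6001 -0.216 ] [ 37.7363 315.2613] 89.96929931640625 [0.1513 0.1543 0.1567]
lip front line [-0.0563 -0.173 ] y at .596 -0.20650792146610134 0.0006243773072758807
dowel 290 [ 0.5936 -0.2642  0.1554] [[ 0.5837 -0.2735  0.1393]
 [ 0.6075 -0.2528  0.1611]]
```

View pics/crop.png

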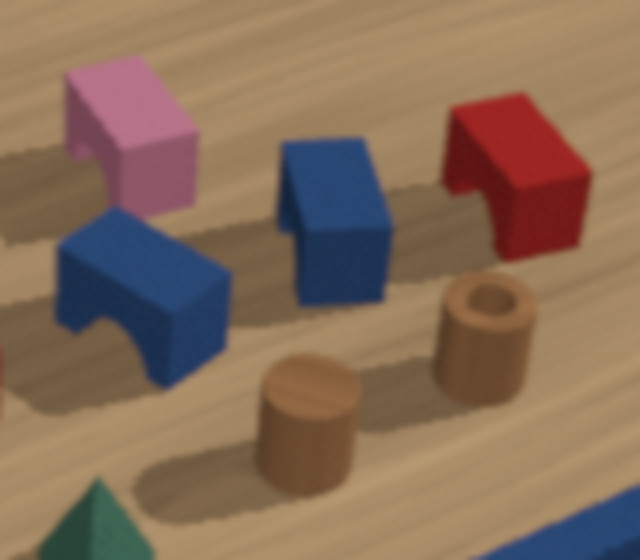

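The crop confirms the choice: two blue arches at crop (145,300) and (335,220), the bored sleeve at (490,340), and the solid rod at (310,425). The stand origin is about (0.596,-0.284) with yaw -3.2°. The lip measures (0.600,-0.216,0.155), which matches the given geometry. Next: up and over to the front of the lip, closing the gripper on the way.

```bash
cat > go.py <<'E'
from h import *
O=np.array([.596,-.284,0]); yaw=-.0563
ys=np.array([np.cos(yaw),np.sin(yaw),0]); xs=np.array([ys[1],-ys[0],0]); zs=np.array([0,0,1.])
S=np.c_[xs,ys,zs]
def bin_axes(t=.5): return S@np.c_[[np.cos(t),0,np.sin(t)],[0,1,0],[-np.sin(t),0,np.cos(t)]]
def bin2w(b,t=.5):
    B=bin_axes(t); return O+zs*.115+B@(np.array(b)+[-.020,0,.010])
def w2bin(w,t=.5): return bin_axes(t).T@(np.array(w)-O-zs*.115)-[-.020,0,.010]
Rbin=lambda t=.5: R.from_matrix(np.c_[ys,bin_axes(t)[:,0],-bin_axes(t)[:,2]])
def Rdown(a): # tool x at heading a (deg), tool down
    a=np.radians(a); return R.from_matrix(np.c_[[np.cos(a),np.sin(a),0],[np.sin(a),-np.cos(a),0],[0,0,-1]])
def plan(w,Rt,label=""):
    p,q,s=st(); t=(q.inv()*Rt).as_rotvec(); sh=Rt.inv().apply(np.array(w)-p)
    print(label,"turn",t,"rows>=%.1f"%(np.linalg.norm(t)/.12),"| shift after turn",sh,"|%.4f"%np.linalg.norm(sh), "target",np.array(w))
E
python3 -m inch '-1 0 0 -.0375 0 0 0; -1 0 0 -.0375 0 0 0; -1 0 0 -.0375 0 0 0; -1 0 0 -.0375 0 0 0;-1 .031 -.016 0 0 0 0;-1 .031 -.016 0 0 0 0;-1 .031 -.016 0 0 0 0;-1 .031 -.016 0 0 0 0;-1 .031 -.016 0 0 0 0;-1 .031 -.016 0 0 0 0;-1 .031 -.016 0 0 0 0;-1 .031 -.016 0 0 0 0;-1 .031 -.016 0 0 0 0;-1 .031 -.016 0 0 0 0;-1 .031 -.016 0 0 0 0;-1 .031 -.016 0 0 0 0;-1 .031 -.016 0 0 0 0;-1 .031 -.016 0 0 0 0;-1 .031 -.016 0 0 0 0;-1 .031 -.016 0 0 0 0' 20
python3 - <<'E'
from go import *
Lip=O+S@[-.074,0,.154]; zb=bin_axes()[:,2]
plan(Lip+.011*zb+.03*zs,Rbin(),"above lip"); print(st()[2]["q"])
E
```

```text
clock: 1.77
tool_pos: [0.6003, -0.1484, 0.3993]
eef_rot: [0.981, 0.196, -0.001, -0.0]
contact_force: [-0.0, -0.2, 0.7]
opening: 0.004
finger_force: 0.0
above lip turn [-0.4916 -0.1116  0.4419] rows>=5.6 | shift after turn [ 0.0033 -0.0491  0.2075] |0.2132 target [ 0.6005 -0.2049  0.1937]
[ 0.3115  0.5529 -0.2642  1.3563  0.1451  1.2524 -1.1366]
```

```bash
python3 -m inch '-1 0 0 0 -.082 -.0186 .0737;-1 0 0 0 -.082 -.0186 .0737;-1 0 0 0 -.082 -.0186 .0737;-1 0 0 0 -.082 -.0186 .0737;-1 0 0 0 -.082 -.0186 .0737;-1 0 0 0 -.082 -.0186 .0737;-1 .0005 -.007 .0296 0 0 0;-1 .0005 -.007 .0296 0 0 0;-1 .0005 -.007 .0296 0 0 0;-1 .0005 -.007 .0296 0 0 0;-1 .0005 -.007 .0296 0 0 0;-1 .0005 -.007 .0296 0 0 0;-1 .0005 -.007 .0296 0 0 0'
python3 - <<'E'
from go import *
Lip=O+S@[-.074,0,.154]; zb=bin_axes()[:,2]
plan(Lip+.011*zb+.03*zs,Rbin(),"above lip"); plan(bin2w([-.049,0,.030])+.011*zb,Rbin(),"lip down");print(st()[2]["q"])
E
```

```text
clock: 2.85
tool_pos: [0.6, -0.2065, 0.1927]
eef_rot: [0.969, -0.027, -0.007, 0.247]
contact_force: [-0.1, -1.0, 0.3]
opening: 0.0
finger_force: 0.0
above lip turn [-0.0002 -0.0006 -0.0004] rows>=0.0 | shift after turn [ 0.0004 -0.001  -0.0016] |0.0020 target [ 0.6005 -0.2049  0.1937]
lip down turn [-0.0002 -0.0006 -0.0004] rows>=0.0 | shift after turn [ 0.0004 -0.0382  0.0544] |0.0665 target [ 0.6008 -0.1991  0.1267]
[-0.0391  0.7938  0.0987  1.7045  0.6422  0.7684 -2.093 ]
```

```bash
python3 -m inch '-1 0 -.0048 .0068 0 0 0;-1 0 -.0048 .0068 0 0 0;-1 0 -.0048 .0068 0 0 0;-1 0 -.0048 .0068 0 0 0;-1 0 -.0048 .0068 0 0 0;-1 0 -.0048 .0068 0 0 0'; python3 -m inch '-1 0 -.0024 .0034 0 0 0;-1 0 -.0024 .0034 0 0 0;-1 0 -.0024 .0034 0 0 0;-1 0 -.0024 .0034 0 0 0'
```

```text
clock: 3.35
tool_pos: [0.6023, -0.1952, 0.1446]
eef_rot: [0.969, -0.026, -0.004, 0.244]
contact_force: [-3.6, 11.5, 5.3]
opening: 0.007
finger_force: 5.5
clock: 3.68
tool_pos: [0.6032, -0.1948, 0.1286]
eef_rot: [0.969, -0.026, -0.004, 0.245]
contact_force: [-0.2, 6.0, 2.5]
opening: 0.011
finger_force: 2.4
```

```bash
cat > lip.py <<'E'
from go import *
def lipcheck(show=None):
    for n in ("scene","side"):
        p,d=snapshot(n); C=cloud(n,d)
        if show==n: cv2.imwrite("pics/lip_%d.png"%(st()[2]["clock"]*100),cv2.resize(p[200:400,80:280] if n=="scene" else p[320:480,320:640],None,fx=3 if n=="scene" else 2.5,fy=3 if n=="scene" else 2.5)[...,::-1])
        for y0 in (-.12,-.08,.08,.12):
            Q=(C-O)@S; m=(d>0)&(abs(Q[...,1]-y0)<.012)&(Q[...,0]<-.045)&(Q[...,0]>-.1)&(Q[...,2]>.07)&(Q[...,2]<.19)
            if m.sum()>5: P=Q[m]; print(n,y0,"lip top",np.percentile(P[:,2],96),"at x",np.median(P[P[:,2]>np.percentile(P[:,2],90)][:,0]),"front",np.percentile(P[:,0],3))
    print(st()[0],st()[2]["contact_force"])
E
python3 -c "
from lip import *
lipcheck('scene')"; ls pics
```

```text
scene -0.12 lip top 0.11262004892187147 at x -0.06054248654764426 front -0.06113802308219544
scene -0.08 lip top 0.11549623575663279 at x -0.061084439408145355 front -0.0785371195629421
scene 0.08 lip top 0.12600388485646952 at x -0.06836191662254887 front -0.08373021011598215
scene 0.12 lip top 0.1261252200231675 at x -0.06889486922576028 front -0.08409311241362778
side -0.12 lip top 0.12497976352546936 at x -0.06796265280892214 front -0.0822315596804444
side -0.08 lip top 0.12507063102878088 at x -0.06824732051924164 front -0.08245337248098515
side 0.08 lip top 0.12475924304176836 at x -0.06766525350560819 front -0.08007233524343597
side 0.12 lip top 0.12491916678578019 at x -0.0679172204262778 front -0.08225957157586576
[ 0.6027 -0.1958  0.1283] [0.2086 3.41   1.2872]
crop.png
lip_373.png
scene0.png
side0.png
```

```bash
python3 -m inch '-1 0 0 -.012 0 0 0;-1 0 .012 0 0 0 0;-1 0 0 0 0 0 0'; python3 - <<'E'
from go import *
p,q,s=st(); print(w2bin(p), Rbin().inv().apply(q.apply([0,0,1])))
E
```

```text
clock: 4.03
tool_pos: [0.6009, -0.2069, 0.1475]
eef_rot: [0.968, -0.029, -0.005, 0.249]
contact_force: [-0.4, -1.4, 0.3]
opening: 0.001
finger_force: 0.0
[-0.0322  0.0005  0.0555] [0.0024 0.0038 1.    ]
```

```bash
python3 -m inch '-1 0 -.011 0 0 0 0;-1 0 0 .006 0 0 0;-1 0 0 .004 0 0 0;-1 0 0 .003 0 0 0;-1 0 0 .002 0 0 0;-1 0 0 .002 0 0 0;-1 0 0 0 0 0 0';python3 -c "
from lip import *
lipcheck()
p,q,s=st(); print(w2bin(p))"
```

```text
clock: 4.62
tool_pos: [0.6009, -0.1987, 0.1269]
eef_rot: [0.969, -0.027, -0.006, 0.247]
contact_force: [-8.6, 16.2, 28.6]
opening: 0.006
finger_force: 16.5
scene -0.12 lip top 0.1050656586668858 at x -0.05713858359665703 front -0.05816762885338085
scene -0.08 lip top 0.11859813783453249 at x -0.07652888561736593 front -0.07864464561329028
scene 0.08 lip top 0.1228624840951974 at x -0.06834760870130702 front -0.08365863606100628
scene 0.12 lip top 0.12304419825456946 at x -0.06867268845643099 front -0.08319529631056342
side -0.12 lip top 0.12312995857996074 at x -0.06724254134243485 front -0.08191870207375308
side -0.08 lip top 0.12263400999828052 at x -0.06768985335116842 front -0.08152306849966862
side 0.08 lip top 0.12327173664238453 at x -0.06822369346380304 front -0.07856610790753646
side 0.12 lip top 0.12308273024609834 at x -0.06772100161800065 front -0.08189521711259201
[ 0.6009 -0.1987  0.1268] [-7.9581 17.5537 28.7738]
[-0.0493  0.0001  0.0414]
```

The wrist force of 33 N and TCP bin height of 0.041 mean the bin is at its stop. I'll retreat along the tool axis and measure the tipped bin and dowel with the wrist camera.

```bash
python3 -m inch '-1 0 0 -.02 0 0 0;-1 0 0 -.035 0 0 0;-1 0 0 -.035 0 0 0;1 0 0 -.035 0 0 0;1 0 0 -.035 0 0 0;1 0 0 0 0 0 0;1 0 0 0 0 0 0';python3 - <<'E'
from go import *
m=cam("wrist"); p,d=snapshot("wrist"); np.savez("w1.npz",p=p,d=d); cv2.imwrite("pics/w1.png",p[...,::-1])
C=cloud("wrist",d,m); B=(C-O-[0,0,.115])@bin_axes()-[-.02,0,.01]
fl=(d>0)&(abs(B[...,0])<.025)&(abs(B[...,2])<.02)&(abs(B[...,1])<.13)&(abs(B[...,1])>.03)
P=B[fl]; A=np.c_[P[:,:2],np.ones(len(P))]; c=np.linalg.lstsq(A,P[:,2],rcond=None)[0]; print("floor plane z=ax+by+c",c,len(P))
t=(d>0)&(abs(B[...,0])<.03)&(abs(B[...,1])<.03)&(B[...,2]>.015)&(B[...,2]<.05); T=B[t]; print("dowel",len(T),np.percentile(T,[2,50,98],axis=0))
tt=T[T[:,2]>np.percentile(T[:,2],98)-.005]; (c2,rad)=cv2.minEnclosingCircle((tt[:,:2]*1000).astype(np.float32)); print(c2,rad)
for sgn in (-1,1):
    for y0 in (-.1,-.05,.05,.1):
        s=B[(d>0)&(abs(B[...,1]-y0)<.01)&(B[...,2]>.018)&(B[...,2]<.045)&(sgn*B[...,0]>.02)&(abs(B[...,0])<.07)]
        if len(s)>9: print("wall",sgn,y0,np.percentile(s[:,0],[2,98]),np.percentile(s[:,2],95))
print(st()[2]["q"],-m[1][:3,:3].T@m[1][:3,3])
E
```

```text
clock: 5.3
tool_pos: [0.6059, -0.1246, 0.2659]
eef_rot: [0.969, -0.027, -0.005, 0.247]
contact_force: [0.3, -0.8, 0.5]
opening: 0.282
finger_force: 0.0
floor plane z=ax+by+c [ 0.0005  0.0003 -0.0002] 12752
dowel 1126 [[-0.0148 -0.0104  0.0171]
 [-0.0032  0.0038  0.031 ]
 [ 0.01    0.0145  0.034 ]]
(-1.8979381322860718, 1.5365523099899292) 12.454728126525879
wall -1 -0.1 [-0.0601 -0.0369] 0.030079044106922283
wall -1 -0.05 [-0.0604 -0.0374] 0.030258098694888783
wall -1 0.05 [-0.06   -0.0369] 0.030187941440823225
wall -1 0.1 [-0.06   -0.0374] 0.030232612194772326
wall 1 -0.1 [0.033  0.0406] 0.0284213119707712
wall 1 -0.05 [0.0331 0.0408] 0.02865051987253381
wall 1 0.05 [0.0329 0.0407] 0.028775550109260806
wall 1 0.1 [0.0329 0.0408] 0.02884244750116645
[-0.1516  0.6994  0.063   1.6368  0.5603  0.9702 -2.0898] [ 0.6899 -0.0638  0.3837]
```

View pics/w1.png

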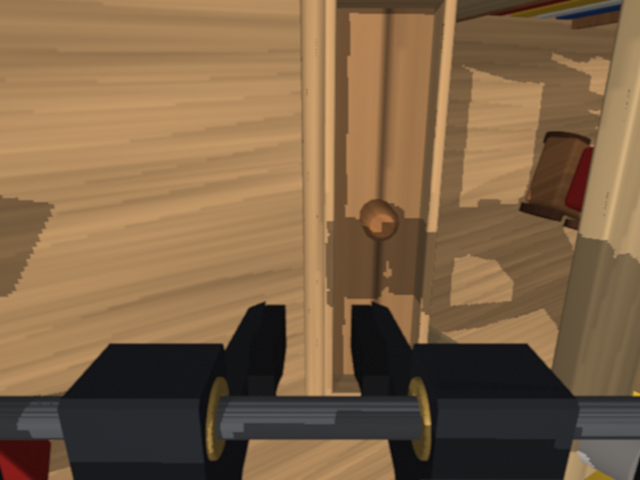

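The wrist view shows the bin level with the tool frame, with the dowel at (379,219). The floor-plane slope is 0.0005 against a tilt of 0.50, so it is fully tipped. The dowel is about (-2,+1.5) mm from my estimate, so I'll apply that offset. Next is the sleeve. I'll use the half-turned wrist so joint 7 stays mid-range.

```bash
cat >> go.py <<'E'
_b0=bin_axes(); O=O+_b0@np.array([-.0019,.0015,0])   # wrist-camera correction
def Rflip(): B=bin_axes(); return R.from_matrix(np.c_[-ys,-B[:,0],-B[:,2]])
E
python3 -m inch '1 0 0 0 .1 0 0;1 0 0 0 .1 0 0;1 0 0 0 .1 0 0;1 0 0 0 .1 0 0;1 0 0 0 .1 0 0;1 -.0049 -.0353 .0036 0 0 0;1 -.0049 -.0353 .0036 0 0 0;1 -.0049 -.0353 .0036 0 0 0;1 -.0049 -.0353 .0036 0 0 0;1 -.0049 -.0353 .0036 0 0 0;1 -.0049 -.0353 .0036 0 0 0;1 -.0049 -.0353 .0036 0 0 0;1 -.0049 -.0353 .0036 0 0 0;1 -.0049 -.0353 .0036 0 0 0;1 -.0049 -.0353 .0036 0 0 0;1 -.0049 -.0353 .0036 0 0 0;1 -.0049 -.0353 .0036 0 0 0;1 -.0049 -.0353 .0036 0 0 0;1 -.0049 -.0353 .0036 0 0 0'
python3 -m inch '1 0 0 0 0 0 -.115;1 0 0 0 0 0 -.115;1 0 0 0 0 0 -.115;1 0 0 0 0 0 -.115;1 0 0 0 0 0 -.115;1 0 0 0 0 0 -.115;1 0 0 0 0 0 -.115;1 0 0 0 0 0 -.115;1 0 0 0 0 0 -.115;1 0 0 0 0 0 -.115;1 0 0 0 0 0 -.115;1 0 0 0 0 0 -.115;1 0 0 0 0 0 -.115;1 0 0 0 0 0 -.115;1 0 0 0 0 0 -.115;1 0 0 0 0 0 -.115;1 0 0 0 0 0 -.115;1 0 0 0 0 0 -.115;1 0 0 0 0 0 -.115;1 0 0 0 0 0 -.115'
python3 -m inch '1 0 0 0 0 0 -.115;1 0 0 0 0 0 -.115;1 0 0 0 0 0 -.115;1 0 0 0 0 0 -.115;1 0 0 0 0 0 -.115;1 0 0 0 0 0 -.115;1 0 0 0 0 0 0'
python3 - <<'E'
from seg import *; from go import *
m=cam("wrist"); p,d=snapshot("wrist"); np.savez("w2.npz",p=p,d=d); cv2.imwrite("pics/w2.png",p[...,::-1])
C=cloud("wrist",d,m); ok=(d>0)&(C[...,2]>.05)&(C[...,2]<.085)&(np.linalg.norm(C[...,:2]-[.566,.372],axis=-1)<.05)
P=C[ok]; zt=np.percentile(P[:,2],90); T=P[P[:,2]>zt-.005]; print(len(T),zt,cv2.minEnclosingCircle((T[:,:2]*1000).astype(np.float32)),rect(T))
print(st()[2]["q"]); plan([.566,.372,.046],Rdown(168))
E
```

```text
clock: 6.93
tool_pos: [0.5639, 0.3711, 0.2112]
eef_rot: [1.0, -0.029, -0.001, 0.002]
contact_force: [1.3, 0.3, 0.0]
opening: 1.001
finger_force: 0.0
clock: 8.6
tool_pos: [0.5644, 0.3695, 0.2111]
eef_rot: [0.432, 0.902, -0.002, 0.0]
contact_force: [0.2, -0.3, -0.5]
opening: 0.996
finger_force: 0.0
clock: 9.18
tool_pos: [0.5644, 0.3696, 0.211]
eef_rot: [0.103, 0.995, -0.002, -0.001]
contact_force: [1.0, -0.6, 0.4]
opening: 0.997
finger_force: 0.0
4038 0.06478886586433195 ((565.5487670898438, 375.251953125), 29.89406394958496) (array([0.5655, 0.3754]), array([59.0349, 58.7948]), 66.97142791748047)
[-0.2201  0.9454 -0.9331  1.4134  0.7827  1.1791  0.1046]
 turn [-0.0034 -0.0011 -0.0022] rows>=0.0 | shift after turn [-0.0012  0.0024  0.1654] |0.1654 target [0.566 0.372 0.046]
```

```bash
python3 -m inch '1 0 .0058 .03 0 0 0;1 0 0 .035 0 0 0;1 0 0 .035 0 0 0;1 0 0 .035 0 0 0;1 0 0 .03 0 0 0;1 0 0 0 0 0 0;-1 0 0 0 0 0 0;-1 0 0 0 0 0 0;-1 0 0 0 0 0 0;-1 0 0 0 0 0 0;-1 0 0 0 0 0 0;-1 0 0 0 0 0 0;-1 0 0 -.035 0 0 0;-1 0 0 -.035 0 0 0;-1 0 0 -.035 0 0 0;-1 0 0 -.035 0 0 0' 15
python3 - <<'E'
from go import *
print(bin2w([0,0,.046])); plan(bin2w([0,0,.20]),Rflip(),"above dowel"); print(st()[2]["q"])
E
```

```text
clock: 10.57
tool_pos: [0.5653, 0.3774, 0.1908]
eef_rot: [0.104, 0.995, -0.0, 0.001]
contact_force: [-0.4, 0.1, -1.1]
opening: 0.657
finger_force: 15.0
[ 0.6001 -0.2381  0.1536]
above dowel turn [ 0.4989 -0.0368 -0.1487] rows>=4.3 | shift after turn [-0.0694 -0.5198  0.1723] |0.5520 target [ 0.6042 -0.1644  0.2888]
[-0.2351  0.9711 -0.9185  1.4187  0.8039  1.1484  0.0897]
```

```bash
python3 -m inch '-1 0 0 0 .0998 -.0074 -.0297;-1 0 0 0 .0998 -.0074 -.0297;-1 0 0 0 .0998 -.0074 -.0297;-1 0 0 0 .0998 -.0074 -.0297;-1 0 0 0 .0998 -.0074 -.0297;-1 -.0046 -.0347 .0115 0 0 0;-1 -.0046 -.0347 .0115 0 0 0;-1 -.0046 -.0347 .0115 0 0 0;-1 -.0046 -.0347 .0115 0 0 0;-1 -.0046 -.0347 .0115 0 0 0;-1 -.0046 -.0347 .0115 0 0 0;-1 -.0046 -.0347 .0115 0 0 0;-1 -.0046 -.0347 .0115 0 0 0;-1 -.0046 -.0347 .0115 0 0 0;-1 -.0046 -.0347 .0115 0 0 0;-1 -.0046 -.0347 .0115 0 0 0;-1 -.0046 -.0347 .0115 0 0 0;-1 -.0046 -.0347 .0115 0 0 0;-1 -.0046 -.0347 .0115 0 0 0;-1 -.0046 -.0347 .0115 0 0 0'
python3 -m inch '-1 0 0 0 0 0 0'
python3 - <<'E'
from go import *
m=cam("wrist"); p,d=snapshot("wrist"); cv2.imwrite("pics/w3.png",p[...,::-1])
C=cloud("wrist",d,m); P,q,s=st(); T=q.inv().apply((C-P).reshape(-1,3)).reshape(C.shape)
k=(d>0)&(np.abs(T[...,0])<.04)&(np.abs(T[...,1])<.0265)&(T[...,2]>-.035)&(T[...,2]<.0)
print(k.sum()); 
if k.sum()>50: 
    Q=T[k]; zt=np.percentile(Q[:,2],5); print("sleeve top in tool z",zt,np.percentile(Q[Q[:,2]<zt+.005],[1,50,99],axis=0)); W=Q[Q[:,2]<zt+.004]; print(cv2.minEnclosingCircle((W[:,:2]*1000).astype(np.float32)))
plan(bin2w([0,0,.20]),Rflip(),"above dowel"); print(s["q"],w2bin(P))
E
```

```text
clock: 12.23
tool_pos: [0.6037, -0.1665, 0.2882]
eef_rot: [0.027, 0.969, -0.247, -0.006]
contact_force: [1.3, -0.5, -1.1]
opening: 0.662
finger_force: 15.0
clock: 12.32
tool_pos: [0.6029, -0.1753, 0.2891]
eef_rot: [0.034, 0.967, -0.251, -0.008]
contact_force: [0.3, -0.2, -1.0]
opening: 0.661
finger_force: 15.0
14650
sleeve top in tool z -0.012899120741122878 [[-0.015  -0.026  -0.0287]
 [ 0.0127  0.0014 -0.0118]
 [ 0.0296  0.0261 -0.0083]]
((2.50234317779541, -1.535567045211792), 29.871257781982422)
above dowel turn [-0.0033 -0.0029 -0.0092] rows>=0.1 | shift after turn [-0.0008  0.0052 -0.0035] |0.0063 target [ 0.6042 -0.1644  0.2888]
[ 0.3647  0.765  -0.7665  1.5881  1.0002  1.3679  0.7792] [ 0.0052 -0.0008  0.1965]
```

View pics/w3.png

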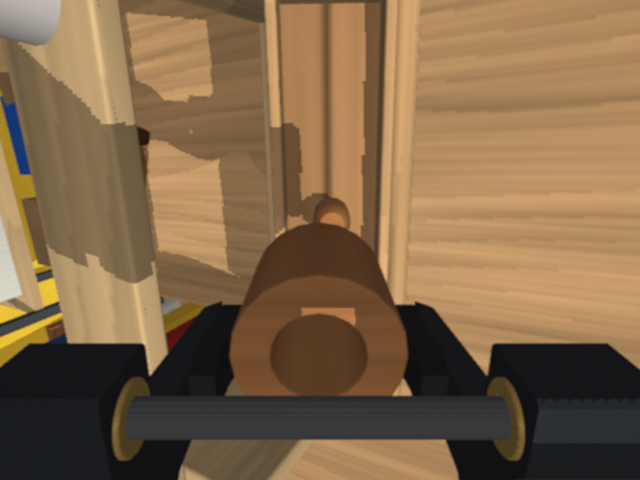

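```bash
python3 -m inch '-1 0 0 0 0 0 0;-1 0 0 0 0 0 0'
cat > held.py <<'E'
from go import *
def held(half):
    P,q,s=st(); m=cam("wrist"); p,d=snapshot("wrist"); np.savez("held.npz",p=p,d=d)
    C=cloud("wrist",d,m); T=q.inv().apply((C-P).reshape(-1,3)).reshape(C.shape)
    k=(d>0)&(T[...,0]<.06)&(T[...,0]>-.06)&(np.abs(T[...,1])<half)&(T[...,2]>-.033)&(T[...,2]<.04)
    Q=T[k]; h,e=np.histogram(Q[:,2],bins=np.arange(-.033,.0,.001)); z=e[h.argmax()]+.0005
    W=Q[abs(Q[:,2]-z)<.002]; print("top z_t %.4f"%z,len(W),"x range",np.percentile(W[:,0],[1,99]),"y",np.percentile(W[:,1],[1,99]))
    F=Q[(Q[:,2]>z+.006)]; print("front side x max",np.percentile(F[:,0],[90,98]) if len(F) else 0)
    return C,d,P,q
E
python3 - <<'E'
from held import *
C,d,P,q=held(.026)
plan(bin2w([0,0,.20]),Rflip(),"above dowel"); print(w2bin(P))
B=(C-O-[0,0,.115])@bin_axes()-[-.02,0,.01]
t=(d>0)&(abs(B[...,0])<.03)&(abs(B[...,1])<.03)&(B[...,2]>.02)&(B[...,2]<.045); T=B[t]; print("dowel",len(T),np.percentile(T,[2,50,98],axis=0))
tt=T[T[:,2]>.029]; print(len(tt),np.percentile(tt,[2,98],axis=0))
for sgn in (-1,1):
    s=B[(d>0)&(abs(B[...,1]+.07)<.04)&(B[...,2]>.018)&(B[...,2]<.045)&(sgn*B[...,0]>.02)&(abs(B[...,0])<.07)]
    if len(s)>9: print("wall",sgn,np.percentile(s[:,0],[2,98]))
E
```

```text
clock: 12.53
tool_pos: [0.604, -0.1632, 0.2874]
eef_rot: [0.026, 0.969, -0.247, -0.006]
contact_force: [-0.6, 0.0, -0.7]
opening: 0.663
finger_force: 15.0
top z_t -0.0135 11207 x range [-0.0142  0.0294] y [-0.0253  0.0255]
front side x max [0.0297 0.0304]
above dowel turn [0.0013 0.0017 0.0021] rows>=0.0 | shift after turn [-0.0003 -0.002  -0.0005] |0.0021 target [ 0.6042 -0.1644  0.2888]
[-0.0017 -0.0003  0.1993]
dowel 718 [[-0.013  -0.0139  0.022 ]
 [-0.0003 -0.006   0.0309]
 [ 0.0118  0.0017  0.0339]]
467 [[-0.0107 -0.0117  0.0291]
 [ 0.0101  0.0012  0.0341]]
wall -1 [-0.0581 -0.0355]
wall 1 [0.0344 0.0422]
```

```bash
python3 -m inch '-1 0 -.0015 .028 0 0 0;-1 0 0 .028 0 0 0;-1 0 0 .028 0 0 0;-1 0 0 .023 0 0 0;-1 0 0 0 0 0 0;-1 0 0 0 0 0 0;-1 0 0 0 0 0 0'
python3 - <<'E'
from go import *
P,q,s=st(); print(w2bin(P),s["contact_force"]); plan(bin2w([0,0,.0515]),Rflip())
E
```

```text
clock: 13.17
tool_pos: [0.6021, -0.2152, 0.1953]
eef_rot: [0.026, 0.969, -0.247, -0.006]
contact_force: [0.8, -0.7, 0.1]
opening: 0.664
finger_force: 15.0
[-0.0002  0.0007  0.0936] [ 0.7874 -0.7378  0.0929]
 turn [0.0015 0.0032 0.0008] rows>=0.0 | shift after turn [ 0.0007 -0.0002  0.0421] |0.0421 target [ 0.6002 -0.2355  0.1585]
```

```bash
python3 -m inch '-1 0.0007 0 .005 0 0 0;-1 0 0 .005 0 0 0;-1 0 0 .005 0 0 0;-1 0 0 .005 0 0 0;-1 0 0 0 0 0 0'
python3 -m inch '-1 0 0 .005 0 0 0;-1 0 0 .005 0 0 0;-1 0 0 .005 0 0 0;-1 0 0 0 0 0 0'; python3 -c "
from go import *
P,q,s=st(); print(w2bin(P),bin_axes().T@s['contact_force'])"
```

```text
clock: 13.58
tool_pos: [0.599, -0.228, 0.1758]
eef_rot: [0.028, 0.968, -0.248, -0.008]
contact_force: [0.3, 0.1, -1.4]
opening: 0.66
finger_force: 15.0
clock: 13.92
tool_pos: [0.5986, -0.2352, 0.1624]
eef_rot: [0.028, 0.968, -0.248, -0.008]
contact_force: [-1.5, 0.0, -0.7]
opening: 0.659
finger_force: 15.0
[ 0.0018 -0.0017  0.055 ] [-0.295  -1.4823 -0.6706]
```

```bash
python3 -m inch '-1 0 0 .002 0 0 0;-1 0 0 .002 0 0 0;-1 0 0 0 0 0 0'; python3 -m inch '.9 0 0 0 0 0 0;.9 0 0 0 0 0 0;.9 0 0 0 0 0 0;.9 0 0 -.01 0 0 0;.9 0 0 -.035 0 0 0;.9 0 0 -.035 0 0 0;.9 0 0 -.035 0 0 0;.9 0 0 -.03 0 0 0;.9 0 0 0 0 0 0;.9 0 0 0 0 0 0'
python3 - <<'E'
from go import *
m=cam("wrist"); P,q,s=st(); p,d=snapshot("wrist"); C=cloud("wrist",d,m); B=(C-O-[0,0,.115])@bin_axes()-[-.02,0,.01]
t=(d>0)&(abs(B[...,0])<.045)&(abs(B[...,1])<.045)&(B[...,2]>.035)&(B[...,2]<.085); T=B[t]; z=np.percentile(T[:,2],[50,95]);print("sleeve top z",z)
W=T[T[:,2]>z[1]-.006]; print(np.percentile(W,[1,99],axis=0)); A=np.c_[W[:,:2],np.ones(len(W))]; print("tilt",np.linalg.lstsq(A,W[:,2],rcond=None)[0]); print(w2bin(P))
plan([P[0],P[1],P[2]],Rdown(195.6),"turn only"); print(s["q"])
E
```

```text
clock: 14.17
tool_pos: [0.5991, -0.2364, 0.1598]
eef_rot: [0.028, 0.968, -0.247, -0.007]
contact_force: [0.1, 0.9, -0.7]
opening: 0.662
finger_force: 15.0
clock: 15.0
tool_pos: [0.6041, -0.1649, 0.2896]
eef_rot: [0.027, 0.969, -0.247, -0.004]
contact_force: [0.2, -1.6, -0.6]
opening: 0.949
finger_force: 0.0
sleeve top z [0.0645 0.0659]
[[-0.0302 -0.0305  0.0612]
 [ 0.0259  0.0257  0.0664]]
tilt [0.0002 0.0018 0.0647]
[ 0.0009 -0.0001  0.2004]
turn only turn [-0.4965 -0.0808 -0.3219] rows>=5.0 | shift after turn [-0.0014  0.0013 -0.0017] |0.0025 target [ 0.6041 -0.1649  0.2896]
[ 0.3594  0.7613 -0.7698  1.5909  0.9992  1.364   0.781 ]
```

The sleeve is seated with its top at 65 mm, flat and centred within about 2 mm. Now the first arch, at about (0.421,0.207).

```bash
python3 -m inch '1 0 0 0 -.0993 -.0162 -.0644;1 0 0 0 -.0993 -.0162 -.0644;1 0 0 0 -.0993 -.0162 -.0644;1 0 0 0 -.0993 -.0162 -.0644;1 0 0 0 -.0993 -.0162 -.0644;1 .0063 .0339 .0075 0 0 0;1 .0063 .0339 .0075 0 0 0;1 .0063 .0339 .0075 0 0 0;1 .0063 .0339 .0075 0 0 0;1 .0063 .0339 .0075 0 0 0;1 .0063 .0339 .0075 0 0 0;1 .0063 .0339 .0075 0 0 0;1 .0063 .0339 .0075 0 0 0;1 .0063 .0339 .0075 0 0 0;1 .0063 .0339 .0075 0 0 0;1 .0063 .0339 .0075 0 0 0;1 .0063 .0339 .0075 0 0 0;1 0 0 0 0 0 0;1 0 0 0 0 0 0'
cat > arch.py <<'E'
from seg import *; from go import *
def look(c0):
    P,q,s=st(); m=cam("wrist"); p,d=snapshot("wrist"); np.savez("arch.npz",p=p,d=d); C=cloud("wrist",d,m); h=cv2.cvtColor(p,cv2.COLOR_RGB2HSV)
    ok=(d>0)&(C[...,2]>.055)&(C[...,2]<.08)&(np.linalg.norm(C[...,:2]-c0,axis=-1)<.085)&(abs(h[...,0].astype(int)-109)<10)&(h[...,1]>90)
    T=C[ok]; zt=np.median(T[:,2]); T=T[abs(T[:,2]-zt)<.004]; c,sz,a=rect(T); a=a if sz[0]>sz[1] else a+90
    v,u=np.nonzero(ok); print(len(T),"ztop %.4f"%zt,c,sz,"long axis deg",a,"px",u.min(),u.max(),v.min(),v.max(),"TCP",P); print(s["q"])
    return c,a
E
python3 - <<'E'
from arch import *
c,a=look([.421,.207]); plan([*c,.046],Rdown(a+180 if a<90 else a),"grasp")
E
```

```text
clock: 16.63
tool_pos: [0.4196, 0.2055, 0.1966]
eef_rot: [-0.137, 0.991, -0.0, -0.002]
contact_force: [-0.2, -0.6, -0.1]
opening: 1.001
finger_force: 0.0
12421 ztop 0.0640 [0.4218 0.2089] [99.8254 57.3242] long axis deg 15.643492698669434 px 277 366 162 307 TCP [0.4196 0.2055 0.1966]
[ 0.0201  0.736  -0.9551  2.06    0.8555  0.8096  0.3852]
grasp turn [-0.0009 -0.0031 -0.0005] rows>=0.0 | shift after turn [-0.0027  0.0045  0.1506] |0.1507 target [0.4218 0.2089 0.046 ]
```

```bash
python3 -m inch '1 -.0027 .0045 .03 0 0 0;1 0 0 .036 0 0 0;1 0 0 .036 0 0 0;1 0 0 .03 0 0 0;1 0 0 .019 0 0 0;1 0 0 0 0 0 0;1 0 0 0 0 0 0'
```

```text
clock: 17.27
tool_pos: [0.4224, 0.208, 0.0459]
eef_rot: [-0.134, 0.991, -0.001, -0.001]
contact_force: [0.3, -0.3, 0.3]
opening: 1.0
finger_force: 0.0
```

```bash
python3 -m inch '-1 0 0 0 0 0 0;-1 0 0 0 0 0 0;-1 0 0 0 0 0 0;-1 0 0 0 0 0 0;-1 0 0 0 0 0 0;-1 0 0 0 0 0 0;-1 0 0 -.02 0 0 0;-1 0 0 -.035 0 0 0;-1 0 0 -.035 0 0 0;-1 0 0 -.035 0 0 0;-1 0 0 -.035 0 0 0;-1 0 0 0 0 0 0' 25
python3 - <<'E'
from held import *
held(.024); plan(bin2w([0,.092,.20]),Rflip(),"above slot")
E
```

```text
clock: 18.27
tool_pos: [0.424, 0.2125, 0.2119]
eef_rot: [-0.136, 0.991, 0.003, 0.004]
contact_force: [1.3, 0.8, -1.6]
opening: 0.654
finger_force: 25.0
top z_t -0.0165 34470 x range [-0.046   0.0508] y [-0.0235  0.0235]
front side x max [0.0511 0.0512]
above slot turn [0.4989 0.0868 0.3196] rows>=5.0 | shift after turn [-0.2935 -0.3583  0.1051] |0.4749 target [ 0.6961 -0.1696  0.2888]
```

```bash
python3 -m inch '-1 0 0 0 .0998 .0174 .0639;-1 0 0 0 .0998 .0174 .0639;-1 0 0 0 .0998 .0174 .0639;-1 0 0 0 .0998 .0174 .0639;-1 0 0 0 .0998 .0174 .0639;-1 -.0226 -.0276 .0081 0 0 0;-1 -.0226 -.0276 .0081 0 0 0;-1 -.0226 -.0276 .0081 0 0 0;-1 -.0226 -.0276 .0081 0 0 0;-1 -.0226 -.0276 .0081 0 0 0;-1 -.0226 -.0276 .0081 0 0 0;-1 -.0226 -.0276 .0081 0 0 0;-1 -.0226 -.0276 .0081 0 0 0;-1 -.0226 -.0276 .0081 0 0 0;-1 -.0226 -.0276 .0081 0 0 0;-1 -.0226 -.0276 .0081 0 0 0;-1 -.0226 -.0276 .0081 0 0 0;-1 -.0226 -.0276 .0081 0 0 0;-1 0 0 0 0 0 0;-1 0 0 0 0 0 0'
python3 - <<'E'
from held import *
C,d,P,q=held(.024); plan(bin2w([0,.091,.10]),Rflip(),"above slot"); print(w2bin(P),st()[2]["q"])
E
```

```text
clock: 19.98
tool_pos: [0.6952, -0.1739, 0.2836]
eef_rot: [0.028, 0.968, -0.25, -0.011]
contact_force: [-0.4, 0.6, -2.1]
opening: 0.655
finger_force: 25.0
top z_t -0.0175 34319 x range [-0.046   0.0509] y [-0.0235  0.0235]
front side x max [0.0513 0.0514]
above slot turn [-0.0036 -0.0076  0.004 ] rows>=0.1 | shift after turn [-0.     -0.0011  0.0946] |0.0946 target [ 0.6924 -0.2174  0.201 ]
[0.0013 0.0914 0.1934] [ 0.2253  0.859  -0.5776  1.2781  0.9272  1.3977  0.9896]
```

```bash
python3 -m inch '-1 0 -.001 .03 0 -.0076 0;-1 0 0 .03 0 0 0;-1 0 0 .03 0 0 0;-1 0 0 .02 0 0 0;-1 0 0 0 0 0 0;-1 0 0 0 0 0 0'
python3 - <<'E'
from go import *
P,q,s=st(); plan(bin2w([0,.091,.048]),Rflip(),"floor"); print(w2bin(P),bin_axes().T@s["contact_force"])
E
```

```text
clock: 20.53
tool_pos: [0.6918, -0.2234, 0.1885]
eef_rot: [0.024, 0.968, -0.249, -0.007]
contact_force: [0.8, 0.5, -1.2]
opening: 0.654
finger_force: 25.0
floor turn [-0.0029  0.0008  0.0065] rows>=0.1 | shift after turn [-0.0003 -0.0007  0.0381] |0.0381 target [ 0.691  -0.2423  0.1554]
[-0.0007  0.0907  0.0861] [-1.0336  0.8138 -0.7484]
```

```bash
python3 -m inch '-1 0 0 .008 0 0 .005;-1 0 0 .008 0 0 0;-1 0 0 .008 0 0 0;-1 0 0 .006 0 0 0;-1 0 0 .004 0 0 0;-1 0 0 0 0 0 0'
python3 - <<'E'
from go import *
P,q,s=st(); print(w2bin(P),bin_axes().T@s["contact_force"])
E
```

```text
clock: 21.03
tool_pos: [0.6914, -0.2421, 0.1594]
eef_rot: [0.028, 0.968, -0.249, -0.006]
contact_force: [-0.0, -1.0, -1.8]
opening: 0.657
finger_force: 25.0
[0.0018 0.0914 0.0516] [ 0.0293  0.0548 -2.0381]
```

```bash
python3 -m inch '-1 0 0 .0015 0 0 0;-1 .002 0 0 0 0 0;-1 .002 0 0 0 0 0;-1 .002 0 0 0 0 0;-1 0 0 0 0 0 0'; python3 -c "
from go import *
P,q,s=st(); print(w2bin(P),bin_axes().T@s['contact_force'])"; python3 -m inch '-1 .001 0 0 0 0 0;-1 .001 0 0 0 0 0;-1 0 0 0 0 0 0' | grep force; python3 -c "
from go import *
P,q,s=st(); print(w2bin(P),bin_axes().T@s['contact_force'])"; python3 -m inch '-1 .001 0 0 0 0 0;-1 .001 0 0 0 0 0;-1 0 0 0 0 0 0' | grep force; python3 -c "
from go import *
P,q,s=st(); print(w2bin(P),bin_axes().T@s['contact_force'])"
```

```text
clock: 21.45
tool_pos: [0.6857, -0.2415, 0.1594]
eef_rot: [0.028, 0.968, -0.249, -0.005]
contact_force: [-0.3, 0.3, -1.8]
opening: 0.655
finger_force: 25.0
[0.0015 0.0856 0.0517] [-1.0938 -0.2816 -1.4846]
contact_force: [0.6, -0.1, -2.1]
finger_force: 25.0
[0.0015 0.0838 0.0514] [-0.9404  0.6321 -1.9137]
contact_force: [-0.1, -0.5, -1.9]
finger_force: 25.0
[0.0015 0.0818 0.0513] [-0.4817 -0.0818 -1.8692]
```

```bash
for i in 1 2 3; do python3 -m inch '-1 .001 0 .0005 0 0 0;-1 0 0 0 0 0 0' >/dev/null; python3 -c "
from go import *
P,q,s=st(); print(w2bin(P),bin_axes().T@s['contact_force'])"; done
```

```text
[0.0015 0.0808 0.0507] [-0.8955 -0.1413 -1.554 ]
[0.0014 0.0801 0.0504] [-0.0616  0.7413 -1.1672]
[0.0015 0.0798 0.0503] [-1.1867  2.5935 -0.4384]
```

```bash
python3 -m inch '-1 0 0 .001 0 0 0;-1 0 0 .001 0 0 0;-1 0 0 .001 0 0 0;-1 0.0005 0 0 0 0 0;-1 0 0 0 0 0 0' >/dev/null; python3 -c "
from go import *
P,q,s=st(); print(w2bin(P),bin_axes().T@s['contact_force'])"
```

```text
[0.0014 0.0797 0.0479] [-0.2221  4.873   5.3447]
```

```bash
python3 -m inch '.9 0 0 0 0 0 0;.9 0 0 0 0 0 0;.9 0 0 0 0 0 0;.9 0 0 -.01 0 0 0;.9 0 0 -.035 0 0 0;.9 0 0 -.035 0 0 0;.9 0 0 -.035 0 0 0;.9 0 0 -.035 0 0 0;.9 0 0 0 0 0 0;.9 0 0 0 0 0 0'
cat > row.py <<'E'
from seg import *; from go import *
def row(save=None):
    P,q,s=st(); m=cam("wrist"); p,d=snapshot("wrist")
    if save: cv2.imwrite(save,p[...,::-1])
    C=cloud("wrist",d,m); B=(C-O-[0,0,.115])@bin_axes()-[-.02,0,.01]; h=cv2.cvtColor(p,cv2.COLOR_RGB2HSV)
    box=(d>0)&(abs(B[...,0])<.05)&(abs(B[...,1])<.16)&(B[...,2]>.05)&(B[...,2]<.085); blue=(abs(h[...,0].astype(int)-109)<10)&(h[...,1]>90)
    for nm,k in (("arch+",box&blue&(B[...,1]>0)),("arch-",box&blue&(B[...,1]<0)),("sleeve",box&~blue&(abs(B[...,1])<.05))):
        T=B[k]
        if len(T)<150: print(nm,len(T)); continue
        T=T[abs(T[:,2]-np.median(T[:,2]))<.004]; pl=np.linalg.lstsq(np.c_[T[:,:2],np.ones(len(T))],T[:,2],rcond=None)[0]
        print(nm,len(T),*rect(T),"z med %.4f"%np.median(T[:,2]),"slopes",pl[:2],"y %.4f %.4f"%tuple(np.percentile(T[:,1],[.5,99.5])),"x %.4f %.4f"%tuple(np.percentile(T[:,0],[.5,99.5])))
    print("TCP bin",w2bin(P))
E
python3 - <<'E'
from row import *
row(); P,q,s=st(); plan([.418,.3614,.20],Rdown(154.7),"arch B hover"); print(s["q"])
E
```

```text
clock: 23.7
tool_pos: [0.6829, -0.1691, 0.2889]
eef_rot: [0.027, 0.968, -0.249, -0.003]
contact_force: [-0.0, -0.3, -0.5]
opening: 0.951
finger_force: 0.0
arch+ 12409 [-0.006   0.0789] [100.7743  57.0833] 89.92064666748047 z med 0.0649 slopes [-0.0006  0.0011] y 0.0288 0.1282 x -0.0341 0.0221
arch- 0
sleeve 5732 [-0.0033  0.0105] [59.535  84.3746] 6.0798020362854 z med 0.0648 slopes [-0.0009  0.0012] y -0.0306 0.0437 x -0.0349 0.0266
TCP bin [0.0003 0.0788 0.2   ]
arch B hover turn [-0.4972  0.101   0.3762] rows>=5.3 | shift after turn [0.466  0.3685 0.087 ] |0.6004 target [0.418  0.3614 0.2   ]
[ 0.2354  0.8311 -0.5805  1.336   0.9289  1.3696  0.9585]
```

```bash
python3 -m inch '1 0 0 0 -.0829 .0168 .0627;1 0 0 0 -.0829 .0168 .0627;1 0 0 0 -.0829 .0168 .0627;1 0 0 0 -.0829 .0168 .0627;1 0 0 0 -.0829 .0168 .0627;1 0 0 0 -.0829 .0168 .0627;1 .0274 .0217 .0051 0 0 0;1 .0274 .0217 .0051 0 0 0;1 .0274 .0217 .0051 0 0 0;1 .0274 .0217 .0051 0 0 0;1 .0274 .0217 .0051 0 0 0;1 .0274 .0217 .0051 0 0 0;1 .0274 .0217 .0051 0 0 0;1 .0274 .0217 .0051 0 0 0;1 .0274 .0217 .0051 0 0 0;1 .0274 .0217 .0051 0 0 0;1 .0274 .0217 .0051 0 0 0;1 .0274 .0217 .0051 0 0 0;1 .0274 .0217 .0051 0 0 0;1 .0274 .0217 .0051 0 0 0' >/dev/null
python3 -m inch '1 .0274 .0217 .0051 0 0 0;1 .0274 .0217 .0051 0 0 0;1 .0274 .0217 .0051 0 0 0;1 0 0 0 0 0 0;1 0 0 0 0 0 0'
python3 - <<'E'
from arch import *
c,a=look([.418,.3614]); plan([*c,.046],Rdown(a%360),"grasp")
E
```

```text
clock: 25.83
tool_pos: [0.417, 0.362, 0.1986]
eef_rot: [0.218, 0.976, -0.001, -0.001]
contact_force: [0.6, -1.2, 0.3]
opening: 1.001
finger_force: 0.0
12388 ztop 0.0640 [0.4179 0.363 ] [ 57.3894 100.1505] long axis deg 154.54813385009766 px 274 364 158 303 TCP [0.417  0.362  0.1986]
[-0.4208  0.7301 -0.6446  1.8233  0.5947  0.7938 -0.2431]
grasp turn [-0.0032 -0.0003  0.0024] rows>=0.0 | shift after turn [0.0018 0.0024 0.1527] |0.1527 target [0.4179 0.363  0.046 ]
```

```bash
python3 -m inch '1 .0018 .0024 .03 0 0 0;1 0 0 .036 0 0 0;1 0 0 .036 0 0 0;1 0 0 .03 0 0 0;1 0 0 .021 0 0 0;1 0 0 0 0 0 0;1 0 0 0 0 0 0;-1 0 0 0 0 0 0;-1 0 0 0 0 0 0;-1 0 0 0 0 0 0;-1 0 0 0 0 0 0;-1 0 0 0 0 0 0;-1 0 0 0 0 0 0;-1 0 0 -.02 0 0 0;-1 0 0 -.035 0 0 0;-1 0 0 -.035 0 0 0;-1 0 0 -.035 0 0 0;-1 0 0 -.035 0 0 0;-1 0 0 0 0 0 0;-1 0 0 0 0 0 0' 25
python3 - <<'E'
from held import *
held(.024); plan(bin2w([0,-.092,.20]),Rflip(),"above slot")
E
```

```text
clock: 27.55
tool_pos: [0.4188, 0.3654, 0.2088]
eef_rot: [0.219, 0.976, 0.002, 0.001]
contact_force: [-0.5, -0.4, -2.9]
opening: 0.656
finger_force: 25.0
top z_t -0.0155 33404 x range [-0.0462  0.0497] y [-0.0235  0.0235]
front side x max [0.05   0.0501]
above slot turn [ 0.4942 -0.096  -0.3778] rows>=5.2 | shift after turn [-0.1235 -0.4931  0.1762] |0.5380 target [ 0.5124 -0.1592  0.2888]
```

```bash
python3 -m inch '-1 0 0 0 .0824 -.016 -.063;-1 0 0 0 .0824 -.016 -.063;-1 0 0 0 .0824 -.016 -.063;-1 0 0 0 .0824 -.016 -.063;-1 0 0 0 .0824 -.016 -.063;-1 0 0 0 .0824 -.016 -.063;-1 -.0082 -.0329 .0117 0 0 0;-1 -.0082 -.0329 .0117 0 0 0;-1 -.0082 -.0329 .0117 0 0 0;-1 -.0082 -.0329 .0117 0 0 0;-1 -.0082 -.0329 .0117 0 0 0;-1 -.0082 -.0329 .0117 0 0 0;-1 -.0082 -.0329 .0117 0 0 0;-1 -.0082 -.0329 .0117 0 0 0;-1 -.0082 -.0329 .0117 0 0 0;-1 -.0082 -.0329 .0117 0 0 0;-1 -.0082 -.0329 .0117 0 0 0;-1 -.0082 -.0329 .0117 0 0 0;-1 -.0082 -.0329 .0117 0 0 0;-1 -.0082 -.0329 .0117 0 0 0' >/dev/null
python3 -m inch '-1 -.0082 -.0329 .0117 0 0 0;-1 0 0 0 0 0 0;-1 0 0 0 0 0 0;-1 0 0 0 0 0 0'
python3 - <<'E'
from held import *
C,d,P,q=held(.024); plan(bin2w([0,-.092,.085]),Rflip(),"above slot"); print(w2bin(P),st()[2]["q"])
E
```

```text
clock: 29.6
tool_pos: [0.5114, -0.1581, 0.2879]
eef_rot: [0.026, 0.969, -0.247, -0.009]
contact_force: [0.5, 0.0, -1.6]
opening: 0.656
finger_force: 25.0
top z_t -0.0165 33444 x range [-0.0465  0.0493] y [-0.0235  0.0235]
front side x max [0.0496 0.0497]
above slot turn [ 0.0016 -0.0015  0.0038] rows>=0.0 | shift after turn [-0.0008 -0.002   0.1153] |0.1153 target [ 0.5093 -0.2142  0.1879]
[-0.0013 -0.0931  0.1997] [ 0.2667  0.5947 -0.5501  1.8672  0.8851  1.1261  0.7389]
```

```bash
python3 -m inch '-1 -.0005 -.002 .03 0 0 0;-1 0 0 .03 0 0 0;-1 0 0 .03 0 0 0;-1 0 0 .024 0 0 0;-1 0 0 0 0 0 0;-1 0 0 0 0 0 0' >/dev/null
python3 - <<'E'
from go import *
P,q,s=st(); plan(bin2w([0,-.092,.0505]),Rflip(),"floor"); print(w2bin(P),bin_axes().T@s["contact_force"])
E
```

```text
floor turn [ 0.0012 -0.0021  0.0038] rows>=0.0 | shift after turn [-0.0004  0.0002  0.0362] |0.0362 target [ 0.5084 -0.2308  0.1576]
[ 0.0002 -0.0924  0.0867] [-0.0507  0.0928 -0.8649]
```

```bash
python3 -m inch '-1 0 0 .008 0 0 0;-1 0 0 .008 0 0 0;-1 0 0 .008 0 0 0;-1 0 0 .007 0 0 0;-1 0 0 .004 0 0 0;-1 0 0 0 0 0 0;-1 -.002 0 0 0 0 0;-1 -.002 0 0 0 0 0;-1 -.002 0 0 0 0 0;-1 0 0 0 0 0 0' >/dev/null;  python3 -c "
from go import *
P,q,s=st(); print(w2bin(P),bin_axes().T@s['contact_force'])"; for i in 1 2 3; do python3 -m inch '-1 -.001 0 0 0 0 0;-1 0 0 0 0 0 0' >/dev/null; python3 -c "
from go import *
P,q,s=st(); print(w2bin(P),bin_axes().T@s['contact_force'])"; done
```

```text
[ 0.0018 -0.085   0.0523] [-0.8296  0.0572 -1.9033]
[ 0.0019 -0.0846  0.0521] [-1.1186 -0.1033 -1.7567]
[ 0.0019 -0.0837  0.0519] [-0.4697  0.5369 -2.0633]
[ 0.0019 -0.083   0.0519] [-0.3943 -1.3034 -1.7959]
```

```bash
for i in 1 2 3; do python3 -m inch '-1 -.001 0 .0005 0 0 0;-1 0 0 0 0 0 0' >/dev/null; python3 -c "
from go import *
P,q,s=st(); print(w2bin(P),bin_axes().T@s['contact_force'])"; done
```

```text
[ 0.0019 -0.0824  0.0512] [-0.8841 -1.5146 -0.428 ]
[ 0.0019 -0.0811  0.0507] [-0.8759 -1.6173 -0.7844]
[ 0.002  -0.0801  0.0502] [-1.7489 -2.5032 -0.2369]
```

```bash
for i in 1 2; do python3 -m inch '-1 -.001 0 .001 0 0 0;-1 0 0 0 0 0 0' >/dev/null; python3 -c "
from go import *
P,q,s=st(); print(w2bin(P),bin_axes().T@s['contact_force'])"; done
```

```text
[ 0.002  -0.0799  0.0491] [-1.0485 -3.951   0.6637]
[ 0.002  -0.0797  0.0484] [ 0.3068 -7.8098  3.7142]
```

Firm contact at 7.8 N with the block on the floor. Releasing, backing off and checking.

```bash
python3 -m inch '-1 0 0 .001 0 0 0;.9 0 0 0 0 0 0;.9 0 0 0 0 0 0;.9 0 0 0 0 0 0;.9 0 0 -.01 0 0 0;.9 0 0 -.035 0 0 0;.9 0 0 -.035 0 0 0;.9 0 0 -.035 0 0 0;.9 0 0 -.035 0 0 0;.9 -.03 0 0 0 0 0;.9 -.035 0 0 0 0 0;.9 -.035 0 0 0 0 0;.9 -.035 0 0 0 0 0;.9 0 0 0 0 0 0;.9 0 0 0 0 0 0'
python3 - <<'E'
from row import *
row("pics/w9.png")
E
```

```text
clock: 33.57
tool_pos: [0.6621, -0.1698, 0.287]
eef_rot: [0.027, 0.969, -0.247, -0.007]
contact_force: [-0.5, 0.1, 0.3]
opening: 0.951
finger_force: 0.0
arch+ 11559 [-0.006   0.0817] [ 57.0718 100.1706] 0.05683403089642525 z med 0.0649 slopes [-0.      0.0008] y 0.0320 0.1303 x -0.0340 0.0222
arch- 9341 [-0.006  -0.0545] [57.4253 50.1315] 0.09192781895399094 z med 0.0649 slopes [-0.0007  0.0002] y -0.0791 -0.0295 x -0.0342 0.0223
sleeve 5372 [-0.0038  0.0001] [99.8574 63.1924] 89.92687225341797 z med 0.0648 slopes [-0.001  -0.0007] y -0.0389 0.0401 x -0.0351 0.0268
TCP bin [0.001  0.058  0.1974]
```

View pics/w9.png

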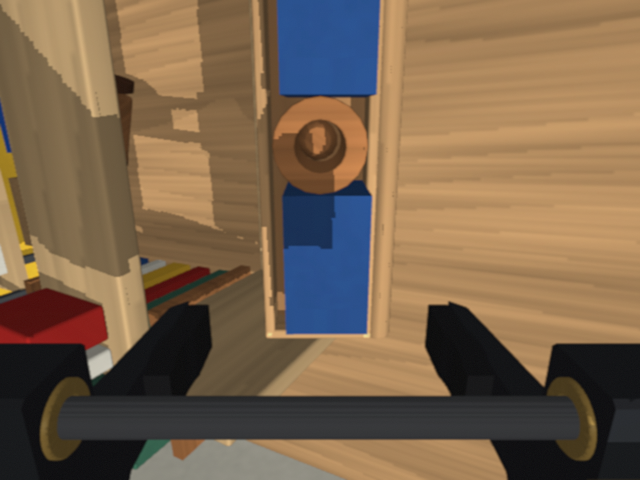

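The wrist view shows both blue arches, top-centre (328,45) and lower (328,262), tight against the sleeve at (320,145) with the dowel in its bore. The arch inner ends are about 61 mm apart, so the total gap is about 1.5 mm. Both arches sit at x about -6 mm, flat and aligned, and the robot is clear.

```bash
python3 -c "
from h import *
print(r.finish_job())"
```

```text
the job is handed in; nothing more can be done
None
```

The job is handed in (no verdict came back): the bin is tipped fully forward, the sleeve is down over the dowel, and a blue arch stands flat on each side with about 1.5 mm of total gap by the last wrist view.

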